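Check a pen tablet with its stylus and stow the stylus

ROBOT

A 6-joint arm with a two-finger parallel gripper is mounted at the origin on the work surface. World frame = base frame: x ahead of the robot, y to its left, z up, the work surface at z = 0. Lengths are in m, angles in degrees, forces in N, time in s.
With the tool pointing down it reaches from about 0.275 to 0.875 m from the base axis. Payload 12.5 kg.
Tool frame: the origin (TCP) lies where the fingers leave the gripper's body, on its centre line; the fingertips stand 73 mm ahead of it and the grasp point (between the pads) lies 54 mm ahead of it; z points along the fingers, y is the line along which they close (so a half turn about z gives the same grasp; the last joint's range is limited). The gripper opens to 85 mm and grips with 20 to 120 N. Pads are 22 mm wide; open, the fingers measure 114 mm over their backs; the gripper's body (76 mm by 85 mm) begins 54 mm behind the grasp point. The pads swing forward as they close: fully open they stand 13 mm farther back than shut.
Start: joints at [-78.587, 20.094, 94.641, -0, 65.266, -4.847], TCP at [0.154, -0.528, 0.304] pointing down, gripper open.
Joint ranges: [-157.81, 157.81], [-45, 120.19], [0.68, 151.7], [-89.99, 269.99], [4.06, 180], [-164.3, 164.3]. Speed limits (degrees/s): [127.2, 127.2, 159.86, 180, 180, 180].

INTERFACE

Orientations are given as a 3x3 rotation matrix whose columns are the frame's x, y, z axes.
In Python, from bench import * gives the robot as it stands.
- The arm moves only by the tool jog_arm, never from a script. Its argument "increments" is a list of rows, each a list of 3 entries, a list of its own where there are three numbers: the shift along the world's x, y, z normalised to -1 to 1, where 1 is 250 mm, then the turn, a rotation vector about the world's x, y, z normalised to -1 to 1, where 1 is 90 degrees, then the closure, from -1 (fully open) to 1 (shut). A call has 1 to 12 rows; each row is the pose to reach, as a shift and turn from the pose commanded when the call began; what a row does not reach only later rows make up. A row lasts 1/12 s, in which the tool goes at most 41.7 mm and 7.16 degrees, less where a joint would pass 70% of its speed; a pose out of reach is approached as far as the arm can. A call with a number of a shift or a turn outside -1 to 1 is refused whole. A call with a gripper value outside its range is refused whole. The fingers move at their own pace and stop on an object; the grip force is fixed at half the most. Time passes only in rows, so rows that repeat a pose let the fingers close. It gives the time, the measured TCP pose, the force, the opening and the grip force at its end, in the units of the state.
- sense(): the state, without advancing time (a new reading comes with each control period).
- snapshot(name): name is "scene" or "top" or "wrist"; returns the picture (400x640x3 uint8, blue, green, red); there is no depth.
- camera_model(name): a dict with "fx", "fy", "cx", "cy" (pixels), "world_from_camera" (4x4, takes a point from camera to world coordinates); the wrist camera has in their place "tool_from_camera" (4x4, takes a point from camera to tool coordinates, whose origin is the TCP and whose axes are the flange's). Camera axes: x right, y down, z forward; pixel columns grow to the right and rows downward; lengths in m; the calibration is good to about 2 mm. A picture is of the moment at which its call begins: read the wrist's pose just before it. camera_model takes no time and is no camera call.
- close_job(): hands the job in; it is judged then, once.
The state is a dict: "time_s": time; "joint_positions": joint angles; "dq": joint speeds; "joint_efforts": joint torques, N m; "position": TCP position; "tool_rot": TCP orientation; "contact_force": force on the tool from outside, world axes, zero at the start; "moment": the same for the moment, N m; "width": finger opening in m; "grip_force": force on a finger pad.
Only numpy, scipy, OpenCV 4.12 (cv2) and the standard library are available. Lean on these libraries where they do the work, as an engineer would, in place of code of your own. Each camera call takes 0.05 s, during which the arm holds its last target. There are 200 camera calls.

TASK

Take the stylus from its rest and, slanting it tip-down as for writing, press the tip gently on the tablet's three printed marks, first the ring, then the cross, then the square, resting on each for about half a second so the sprung panel just gives; only the stylus may press on the tablet, and never hard. Then lay the stylus back across both V-notches of its rest and swing the retaining arm over it until it sits home in its catch, leaving the other things on the desk where they are.

Things in the scene. Friction and masses are not known exactly. Their poses are not given: they have to be found in the camera images.
- stylus: black marker-thick stylus, 160 mm long, round barrel 16 mm in diameter from 75 mm behind to 55 mm ahead of its middle, then a cone to a 7 mm round nib; about 60 g. Origin at its middle on the axis; x axis runs along it to the tip. At the start it lies level in the two V-notches of the rest.
- stylus_tip (a point): the very end of the nib, on the stylus axis 80 mm ahead of its middle; same axes as the stylus.
- rest: fixed grey rest, base 190 (x) x 60 x 8 mm, with a cross-wing 124 mm wide at x = -68 mm for the arm's post and catch. V-notches open upward at x = -45 and +45 mm (14 mm thick in x, 45 mm wide in y, tops 49 mm high): a stylus lying in both has its axis along x, at y = 0, 42 mm above the origin. Fingers fit between. Origin: centre of the underside, on the desk; z up.
- keeper (a joint): angle (rad) of the aluminium retaining arm on its upright pivot post: 0 = closed, across the stylus, home against its catch's stop; grows as it opens, anticlockwise from above, to 1.9. It stays where left. At angle a it points along (-sin a, cos a) in the rest's frame. Bar 95 mm long from the pivot axis, 12 wide, 10 high; underside 53, top 63 mm above the desk, 3 mm above a lying stylus.
- keeper_hinge (a point): point on the retaining arm's pivot axis, at x = -68, y = -38 mm in the rest's frame, 58 mm above the desk (mid-height of the bar). The knuckle there is 20 mm across, its top 66 mm above the desk.
- keeper_end (a point): middle of the retaining arm's free end, 95 mm from the pivot axis. The catch that it swings into stands 86 mm from the pivot: a jaw under the bar (top 52 mm above the desk) and a stop on the far (+x) side of the bar, 64 mm high.
- tablet: fixed aluminium foot (140 x 110 x 8 mm) of the pen tablet, any way round. The panel, 190 (x) x 150 (y) x 10 mm, black with a grey face, stands level and centred over it on an adjustable column: its face lies 39 to 57 mm above the desk, height not reported. It floats on springs: gives 1 mm per 2 N, at most 8 mm. Origin: centre of the foot's underside, on the desk; z up.
- below_ring (a point): point on the desk straight below the centre of the ring mark (25 mm across); at x = -55, y = -35 mm in the tablet's frame.
- below_cross (a point): point on the desk straight below the centre of the cross mark (diagonal X of 28 mm strokes); at x = 55, y = -25 mm in the tablet's frame.
- below_square (a point): point on the desk straight below the centre of the square outline mark (24 mm); at x = -10, y = 40 mm in the tablet's frame.
- mouse: bystander: grey computer mouse 105 x 58 x 29 mm, origin at the underside.
- tumbler: bystander: glass tumbler with white lid, 78 mm across, 165 mm tall, origin at the underside.
- pencil_cup: bystander: wooden pencil cup 76 mm across, 100 mm tall with pencils to 165 mm, origin at the underside.
Not all that is in view belongs to the job. Of the things shaped like the rest, the grey one is meant. Several things have the shape of the stylus; the one meant has the colours described above.

How it is judged (in metres and radians):
On the way, in this order (a step that is already met when the one before it is completed fails the run):
1. the stylus, slanted tip-down by at least 0.4 rad from level, presses on the tablet with 1 to 14 N, its tip within 8 mm (seen from above) of the centre of the ring, for 0.2 s (contact force between stylus and tablet between 1 and 14 N and horizontal distance between stylus_tip and below_ring below 0.008 m and angle between stylus_tip's own x axis and vertical above 1.97 rad), for 0.2 s.
2. the stylus, slanted tip-down by at least 0.4 rad from level, presses on the tablet with 1 to 14 N, its tip within 8 mm (seen from above) of the centre of the cross, for 0.2 s (contact force between stylus and tablet between 1 and 14 N and horizontal distance between stylus_tip and below_cross below 0.008 m and angle between stylus_tip's own x axis and vertical above 1.97 rad), for 0.2 s.
3. the stylus, slanted tip-down by at least 0.4 rad from level, presses on the tablet with 1 to 14 N, its tip within 8 mm (seen from above) of the centre of the square, for 0.2 s (contact force between stylus and tablet between 1 and 14 N and horizontal distance between stylus_tip and below_square below 0.008 m and angle between stylus_tip's own x axis and vertical above 1.97 rad), for 0.2 s.
At the end, for the whole second after the job is handed in: The stylus lies still in both V-notches of the rest (its middle within 18 mm of the rest's middle along the rest, within 5 mm across and 4 mm in height, within 0.08 rad of the rest's axis) and the retaining arm is within 0.08 rad of closed (value of joint keeper below 0.08 rad and x of stylus in the frame of rest between -0.018 and 0.018 m and y of stylus in the frame of rest between -0.005 and 0.005 m and z of stylus in the frame of rest between 0.038 and 0.046 m and angle between the x axis of stylus and the x axis of rest, either way round below 0.08 rad and linear speed of stylus below 0.02 m/s); the robot touches nothing.
It fails at once if the stylus presses on the tablet with more than 14 N (contact force between stylus and tablet above 14 N).
It fails at once if the gripper or arm presses on the tablet with more than 4 N (contact force between the arm and tablet above 4 N).
It fails at once if the fingers press on the tablet with more than 4 N (contact force between the fingers and tablet above 4 N).
It fails at once if a bystander is moved by more than 20 mm (distance of any of mouse, tumbler, pencil_cup from where it was at the start of the episode above 0.02 m).
It also fails if it takes over 72 s, if anything falls off the work surface, if the arm or the gripper's body presses on something with over 40 N, if the wrist force passes 120 N, or if a joint passes its speed limit or range.

## Working session

There is one attempt and no reset: what is moved stays moved. The work goes in short steps, Python scripts to look and compute and a tool call to move; the robot and the scene stay as the last step left them, time stands still between calls to the robot, and variables do not carry over. Pictures are saved under pics/ and viewed, at most 10 in all, crops included, and the job is handed in when it is done.

Besides the shell and the picture viewer there is one more tool, called after ">>>" by a JSON object that holds its "op" and its "data", one argument or row to a line. jog_arm: Moves the arm, as the interface text tells. Scaled input: -1 to 1 covers 250 mm each way for a shift and 90 degrees each way for a turn. Its arguments: {"type":"object","properties":{"increments":{"type":"array"}},"required":["increments"]}

```bash
mkdir -p pics
python3 - <<'E'
from bench import *
import cv2,numpy as np
s=sense();print(s['time_s'],s['position'],s['tool_rot'],s['width'])
for n in("scene","top"):
    cv2.imwrite(f"pics/{n}0.png",snapshot(n));c=camera_model(n);print(n,c)
print(camera_model("wrist"))
E
```

```text
0.0 [ 0.15397508 -0.5277411   0.30334634] [[ 9.60006290e-01  2.79978367e-01 -1.93520369e-04]
 [ 2.79978396e-01 -9.60005570e-01  1.18468457e-03]
 [ 1.45905418e-04 -1.19148616e-03 -9.99999280e-01]] 0.08539503878241814
scene {'fx': 380.6160175846896, 'fy': 380.6160175846896, 'cx': 326.94126525547927, 'cy': 202.7390500215606, 'world_from_camera': array([[ 0.54079055,  0.47272315, -0.69575743,  1.24889989],
       [ 0.84112837, -0.29705058,  0.45195578, -0.34846778],
       [ 0.00697481, -0.82963473, -0.558263  ,  0.61980858],
       [ 0.        ,  0.        ,  0.        ,  1.        ]])}
top {'fx': 411.2448274677705, 'fy': 411.2448274677705, 'cx': 322.777653945531, 'cy': 208.2696081700939, 'world_from_camera': array([[ 0.00306786, -0.98620418,  0.16550498,  0.39292952],
       [-0.99997938, -0.00395929, -0.00505646,  0.09131048],
       [ 0.00564198, -0.16548606, -0.98619599,  1.17259318],
       [ 0.        ,  0.        ,  0.        ,  1.        ]])}
{'fx': 285.33666533692957, 'fy': 285.33666533692957, 'cx': 316.6091308739511, 'cy': 195.00120207341462, 'tool_from_camera': array([[ 2.42714520e-04, -9.54135504e-01, -2.99374985e-01,
         7.61559457e-02],
       [ 9.99998046e-01, -3.55823790e-04,  1.94477891e-03,
         1.28174427e-04],
       [-1.96210734e-03, -2.99374872e-01,  9.54133553e-01,
        -7.04561843e-02],
       [ 0.00000000e+00,  0.00000000e+00,  0.00000000e+00,
         1.00000000e+00]])}
```

View pics/top0.png

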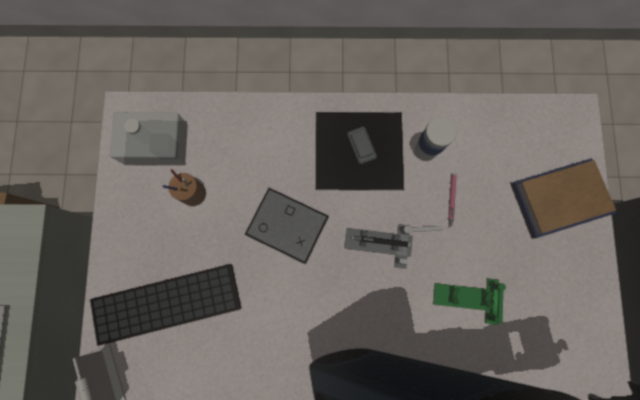

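View pics/scene0.png

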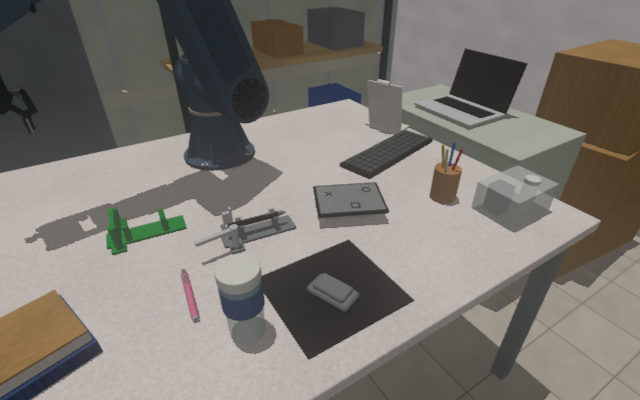

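Candidates: the black stylus in the grey rest at top (383,240) and a pink one at (452,200). The rests are grey at (378,240) and green at (470,297). The black stylus and grey rest match the description; the tablet is at (287,225). I'll confirm this in an enlarged crop.

Run:
```python
import cv2,numpy as np
t=cv2.imread("pics/top0.png")
a=cv2.resize(t[180:275,240:460],None,fx=3.6,fy=3.6,interpolation=cv2.INTER_CUBIC)
s=cv2.imread("pics/scene0.png")
b=cv2.resize(s[165:265,185:405],None,fx=3.6,fy=3.6,interpolation=cv2.INTER_CUBIC)[:255]
b=cv2.resize(s[175:247,185:405],None,fx=3.6,fy=3.6,interpolation=cv2.INTER_CUBIC)
o=np.vstack([a,b]);o=cv2.convertScaleAbs(o,alpha=1.6);print(o.shape);cv2.imwrite("pics/crop0.png",o)
```

```text
(601, 792, 3)
```

View pics/crop0.png

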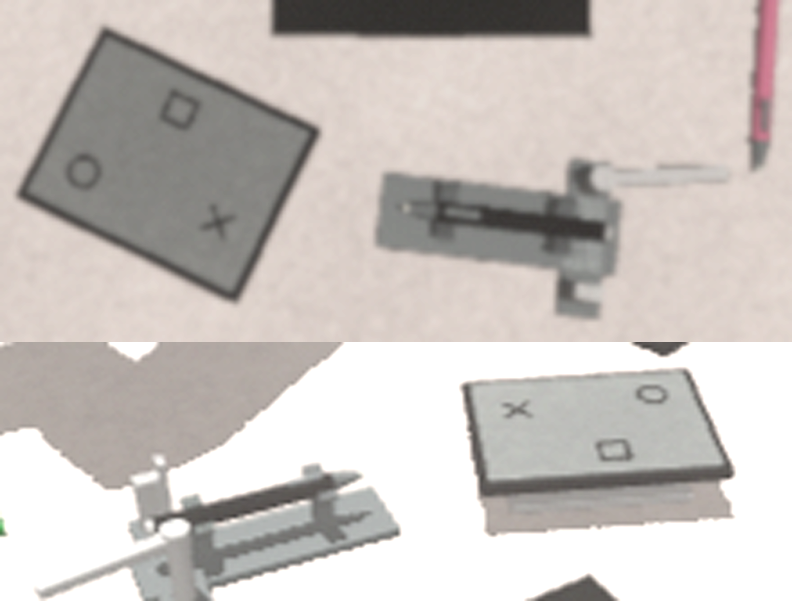

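Confirmed: the black stylus lies in the grey rest, tip to image left (crop (400,207)), with the arm open about 90° to the right. The marks in top pixels are ring ≈(263,227.5), cross ≈(300,241.5) and square ≈(290,210.5).

```bash
cat > h.py <<'E'
import cv2,numpy as np
from scipy.optimize import least_squares
from scipy.spatial.transform import Rotation as R
def ray(c,uv,T=None):
    T=c['world_from_camera'] if T is None else T
    d=T[:3,:3]@np.array([(uv[0]-c['cx'])/c['fx'],(uv[1]-c['cy'])/c['fy'],1.]);return T[:3,3],d
def onz(c,uv,z,T=None):
    o,d=ray(c,uv,T);return o+d*(z-o[2])/d[2]
def proj(c,P,T=None):
    T=c['world_from_camera'] if T is None else T
    q=(np.atleast_2d(P)-T[:3,3])@T[:3,:3];return np.c_[c['fx']*q[:,0]/q[:,2]+c['cx'],c['fy']*q[:,1]/q[:,2]+c['cy']]
def wristT(c,s):
    T=np.eye(4);T[:3,:3]=s['tool_rot'];T[:3,3]=s['position'];return T@c['tool_from_camera']
E
python3 - <<'E'
from bench import *
from h import *
ct,cs=camera_model("top"),camera_model("scene")
t=cv2.cvtColor(cv2.imread("pics/top0.png"),6);s=cv2.cvtColor(cv2.imread("pics/scene0.png"),6)
def mark(g,u,v,r,thr=0.85):
    p=g[v-r:v+r+1,u-r:u+r+1].astype(float);w=np.clip(np.median(p)*0.95-p,0,None)
    yy,xx=np.mgrid[v-r:v+r+1,u-r:u+r+1];return np.array([(w*xx).sum(),(w*yy).sum()])/w.sum()
mt=[mark(t,263,228,8),mark(t,300,241,8),mark(t,290,210,8)]
ms=[mark(s,185+652//3.6.__int__() if 0 else 366,190,8),mark(s,328,194,8),mark(s,356,205,7)]
print(mt,ms)
M=np.array([[-.055,-.035],[.055,-.025],[-.01,.04]])
def W(p):
    c,n=np.cos(p[2]),np.sin(p[2]);return np.c_[M@np.array([[c,n],[-n,c]])+p[:2],np.full(3,p[3])]
f=lambda p:np.r_[(proj(ct,W(p))-mt).ravel(),(proj(cs,W(p))-ms).ravel()]
best=min((least_squares(f,[.35,.15,a,.048]) for a in np.arange(0,6.3,.8)),key=lambda r:r.cost)
print("tablet",best.x,best.fun.round(2));print(W(best.x))
# stylus
m=(t[225:258,345:415]<62).astype(np.uint8)
n,l,st,ce=cv2.connectedComponentsWithStats(m);i=1+st[1:,4].argmax();print(st[i]+[345,225,0,0,0])
ys,xs=np.nonzero(l==i);P=np.array([onz(ct,(x+345,y+225),.042) for x,y in zip(xs,ys)])
c=P[:,:2].mean(0);d=np.linalg.svd(P[:,:2]-c)[2][0];k=(P[:,:2]-c)@d;print("stylus",c,d,k.min(),k.max(),c+d*(k.min()+k.max())/2)
for n,uv,z in[("tip",(352.8,237.5),.042),("hinge",(404,229.5),.066),("kend",(443,228),.058),("c1",(348,228),.008),("c2",(345,249),.008)]:print(n,onz(ct,uv,z))
E
```

```text
[array([262.83890306, 227.0276148 ]), array([300.00988075, 241.27052811]), array([290.31595677, 209.29805858])] [array([365.70599078, 188.65977617]), array([328.06382979, 193.33510638]), array([356.18305092, 208.62424666])]
tablet [0.53841921 0.18636658 4.26463533 0.03904943] [ 0.14 -0.32  0.14 -0.51 -0.7   0.38  0.12  1.63  0.27  1.15 -0.95 -2.69]
[[0.53068124 0.25109775 0.03904943]
 [0.49207187 0.14761192 0.03904943]
 [0.5788055  0.17806314 0.03904943]]
[360 231  48  19 325]
stylus [ 0.49169906 -0.08303313] [0.11922061 0.99286779] -0.06415584677794371 0.06683354426257473 [ 0.49185867 -0.08170383]
tip [0.50131598 0.00252202 0.042     ]
hinge [ 0.52122518 -0.1345024   0.066     ]
kend [ 0.52666737 -0.242879    0.058     ]
c1 [0.53165302 0.01329099 0.008     ]
c2 [0.47193628 0.02219319 0.008     ]
```

>>> {"op": "jog_arm", "data": {
  "increments": [
    [[0.67,0.78,0],[0,0,0.372],-1],
    [[0.67,0.78,0],[0,0,0.372],-1],
    [[0.67,0.78,0],[0,0,0.372],-1],
    [[0.67,0.78,0],[0,0,0.372],-1],
    [[0.67,0.78,0],[0,0,0.372],-1],
    [[0.67,0.78,0],[0,0,0.372],-1],
    [[0.67,0.78,0],[0,0,0.372],-1]
  ]
}}

```text
time_s: 0.68
position: [0.3239, -0.3291, 0.3038]
tool_rot: [[0.643, 0.765, 0.0], [0.765, -0.643, 0.001], [0.001, -0.001, -1.0]]
contact_force: [-0.6, 0.1, 0.8]
width: 0.0853
grip_force: 0.0
```

>>> {"op": "jog_arm", "data": {
  "increments": [
    [[0.67,0.78,0],[0,0,0.372],-1],
    [[0.67,0.78,0],[0,0,0.372],-1],
    [[0.67,0.78,0],[0,0,0.372],-1],
    [[0.67,0.78,0],[0,0,0.372],-1],
    [[0.67,0.78,0],[0,0,0.372],-1],
    [[0.67,0.78,0],[0,0,0.372],-1],
    [[0.67,0.78,0],[0,0,0.372],-1],
    [[0.67,0.78,0],[0,0,0.372],-1],
    [[0.67,0.78,0],[0,0,0.372],-1]
  ]
}}

```text
time_s: 1.43
position: [0.4886, -0.1383, 0.3035]
tool_rot: [[0.117, 0.993, -0.001], [0.993, -0.117, 0.0], [-0.0, -0.001, -1.0]]
contact_force: [-0.3, -1.1, -0.1]
width: 0.0856
grip_force: 0.0
```

Run:
```python
from bench import *
from h import *
s=sense();print(s['time_s'],s['position'],s['tool_rot'].round(4),s['joint_positions'])
w=snapshot("wrist");cv2.imwrite("pics/w1.png",w);np.savez("w1.npz",T=wristT(camera_model("wrist"),s))
```

```text
1.4333 [ 0.48862656 -0.13829504  0.3034955 ] [[ 1.175e-01  9.931e-01 -1.100e-03]
 [ 9.931e-01 -1.175e-01  0.000e+00]
 [-1.000e-04 -1.100e-03 -1.000e+00]] [-2.10484431e+01  1.57564010e+01  1.00762775e+02 -2.45831138e-02
  6.35392581e+01 -1.42906503e+01]
```

View pics/w1.png

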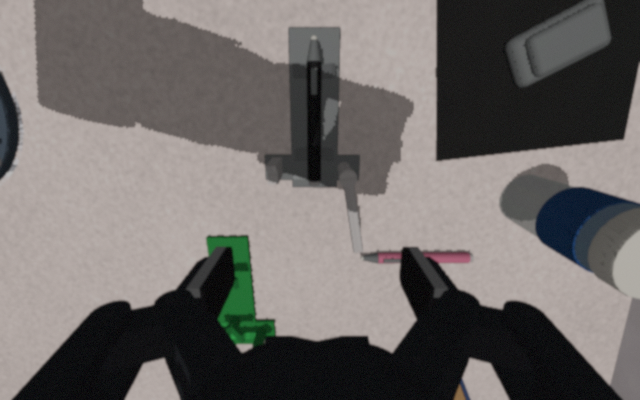

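Wrist view: the stylus is vertical from the nib (314,37) to the tail (314,181). The rest base's far edge runs (289,27)–(340,27), and the hinge is at (348,172) with the arm end at (360,251).

Run:
```python
from bench import *
from h import *
c=camera_model("wrist");T=np.load("w1.npz")['T']
g=cv2.cvtColor(cv2.imread("pics/w1.png"),6)
for v in(80,100,120,140,165,175):
    r=g[v,295:335].astype(int);x=np.nonzero(r<40)[0];print(v,x.min()+295 if len(x) else None,x.max()+295 if len(x) else None,end=' ')
print(g[30:44,314],g[174:188,314])
for n,uv,z in[("tip",(314,36.5),.042),("tail",(314,181),.05),("b1",(289,27),.008),("b2",(340,27),.008),("hinge",(348.5,171.5),.066),("kend",(360,251),.058)]:print(n,onz(c,uv,z,T).round(4))
```

```text
80 307 321 100 307 320 120 307 320 140 307 320 165 307 320 175 307 320 [106 107 107 108 114 131 149 158 154 131 107  97  95  95] [ 10   9  12   4  12  11  22  46  67  79  85  91 104 129]
tip [0.5025 0.005  0.042 ]
tail [ 0.4843 -0.1467  0.05  ]
b1 [0.476  0.0248 0.008 ]
b2 [0.5335 0.018  0.008 ]
hinge [ 0.524  -0.1362  0.066 ]
kend [ 0.5304 -0.2401  0.058 ]
```

>>> {"op": "jog_arm", "data": {
  "increments": [
    [[0.012,0.208,-0.15],[0,0,0],-1],
    [[0.012,0.208,-0.3],[0,0,0],-1],
    [[0.012,0.208,-0.45],[0,0,0],-1],
    [[0.012,0.208,-0.6],[0,0,0],-1],
    [[0.012,0.208,-0.7],[0,0,0],-1],
    [[0.012,0.208,-0.78],[0,0,0],-1],
    [[0.012,0.208,-0.83],[0,0,0],-1],
    [[0.012,0.208,-0.83],[0,0,0],-1],
    [[0.012,0.208,-0.83],[0,0,0],-1]
  ]
}}

```text
time_s: 2.23
position: [0.4915, -0.0872, 0.0965]
tool_rot: [[0.12, 0.993, -0.001], [0.993, -0.12, 0.0], [0.0, -0.001, -1.0]]
contact_force: [0.5, -0.6, 0.4]
width: 0.0849
grip_force: 0.0
```

>>> {"op": "jog_arm", "data": {
  "increments": [
    [[0,0,0],[0,0,0],1],
    [[0,0,0],[0,0,0],1],
    [[0,0,0],[0,0,0],1],
    [[0,0,0],[0,0,0],1],
    [[0,0,0],[0,0,0],1],
    [[0,0,0],[0,0,0],1],
    [[0,0,0],[0,0,0],1],
    [[0,0,0],[0,0,0],1],
    [[0,0,0],[0,0,0],1],
    [[0,0,0],[0,0,0],1],
    [[0,0,0],[0,0,0],1],
    [[0,0,0],[0,0,0],1]
  ]
}}

```text
time_s: 3.23
position: [0.4915, -0.0859, 0.0967]
tool_rot: [[0.118, 0.993, -0.001], [0.993, -0.118, 0.0], [-0.0, -0.001, -1.0]]
contact_force: [-5.8, -1.5, 9.5]
width: 0.0141
grip_force: 58.3
```

>>> {"op": "jog_arm", "data": {
  "increments": [
    [[0,0,0.1],[0,0,0],1],
    [[0,0,0.25],[0,0,0],1],
    [[0,0,0.4],[0,0,0],1],
    [[0.254,0.7,0.73],[0,0,0],1],
    [[0.254,0.7,0.73],[0,0,0],1],
    [[0.254,0.7,0.73],[0,0,0],1],
    [[0.254,0.7,0.73],[0,0,0],1],
    [[0.254,0.7,0.73],[0,0,0],1],
    [[0.254,0.7,0.73],[0,0,0],1],
    [[0.254,0.7,0.73],[0,0,0],1],
    [[0.254,0.7,0.73],[0,0,0],1],
    [[0.254,0.7,0.73],[0,0,0],1]
  ]
}}

```text
time_s: 4.23
position: [0.555, 0.0881, 0.2782]
tool_rot: [[0.119, 0.993, -0.002], [0.993, -0.119, -0.0], [-0.0, -0.002, -1.0]]
contact_force: [-0.0, 0.1, -0.9]
width: 0.0138
grip_force: 59.0
```

Run:
```python
from bench import *
from h import *
s=sense();print(s['time_s'],s['position'],s['tool_rot'].round(4),s['contact_force'],s['width'])
w=snapshot("wrist");cv2.imwrite("pics/w2.png",w);np.savez("w2.npz",T=wristT(camera_model("wrist"),s))
```

```text
4.2333 [0.55499424 0.0881477  0.27818258] [[ 1.189e-01  9.929e-01 -1.600e-03]
 [ 9.929e-01 -1.189e-01 -3.000e-04]
 [-4.000e-04 -1.500e-03 -1.000e+00]] [-0.01368799  0.11318403 -0.86502898] 0.013846029224354012
```

View pics/w2.png

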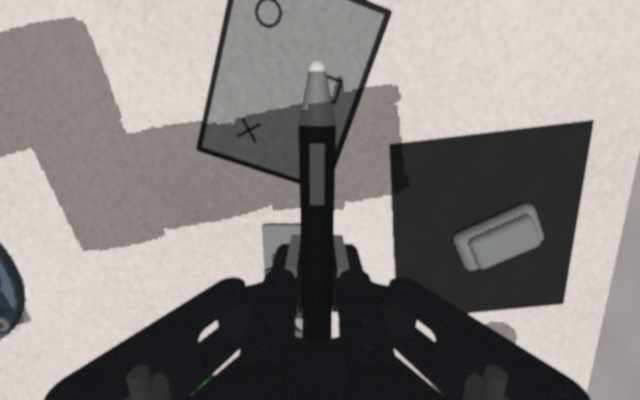

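The stylus is held straight, with the tip at (317,64). The ring is at ≈(268,12), the cross at ≈(249,130) and the square is partly hidden at (335,90).

Run:
```python
from bench import *
from h import *
c=camera_model("wrist");ct=camera_model("top");T=np.load("w2.npz")['T']
g=cv2.cvtColor(cv2.imread("pics/w2.png"),6)
def mark(u,v,r):
    v0=max(0,v-r);p=g[v0:v+r+1,u-r:u+r+1].astype(float);w=np.clip(np.median(p)*0.9-p,0,None)
    yy,xx=np.mgrid[v0:v+r+1,u-r:u+r+1];m=w>0;return (xx[m].min()+xx[m].max())/2,(yy[m].min()+yy[m].max())/2,xx[m].min(),xx[m].max(),yy[m].min(),yy[m].max()
a=mark(268,12,17);b=mark(249,130,15);print(a,b)
mt=np.array([[262.839,227.03],[300.01,241.27],[290.32,209.8]]);mw=np.array([[268.3,12.3],b[:2]])
for z in(.039,.048,.057):
    A,B=onz(c,mw[0],z,T),onz(c,mw[1],z,T);print(z,A,B,np.linalg.norm(A-B))
M=np.array([[-.055,-.035],[.055,-.025],[-.01,.04]])
def W(p):
    k,n=np.cos(p[2]),np.sin(p[2]);return np.c_[M@np.array([[k,n],[-n,k]])+p[:2],np.full(3,p[3])]
f=lambda p:np.r_[(proj(ct,W(p))-mt).ravel()*1.5,(proj(c,W(p)[:2],T)-mw).ravel()]
r=least_squares(f,[.538,.186,4.265,.045]);print(r.x,r.fun.round(2));print(W(r.x))
for dz in(.05,.054,.058):
    t=onz(c,(317,61.5),.2782-dz,T);s=t-[.555,.0881,.2782];print(dz,s@[.1189,.9929,0],s@[.9929,-.1189,0])
print([int(np.sum(g[v,295:340]<45)) for v in(135,160,190,220)])
```

```text
(np.float64(268.0), np.float64(14.0), np.int64(254), np.int64(282), np.int64(0), np.int64(28)) (np.float64(248.0), np.float64(130.0), np.int64(236), np.int64(260), np.int64(118), np.int64(142))
0.039 [0.52815521 0.25222691 0.039     ] [0.48829527 0.14722788 0.039     ] 0.11231033088092646
0.048 [0.52919311 0.2496605  0.048     ] [0.49049186 0.14771373 0.048     ] 0.10904554497898114
0.057 [0.530231  0.2470941 0.057    ] [0.49268846 0.14819958 0.057     ] 0.10578075907703584
[0.53640664 0.18563546 4.25643551 0.04544442] [ 0.07 -0.11  0.22  0.2  -0.75  0.37  0.31 -0.09 -0.06  0.32]
[[0.52919971 0.25042789 0.04544442]
 [0.48974308 0.14726213 0.04544442]
 [0.57672349 0.17700113 0.04544442]]
0.05 0.09225350402104888 -0.00015386437545912394
0.054 0.09278163106161348 -0.00015163059410968835
0.058 0.09330975810217808 -0.00014939681276036378
[36, 21, 17, 30]
```

>>> {"op": "jog_arm", "data": {
  "increments": [
    [[-0.124,0.472,0],[-0.386,0.046,0],1],
    [[-0.124,0.472,0],[-0.386,0.046,0],1],
    [[-0.124,0.472,0],[-0.386,0.046,0],1],
    [[-0.124,0.472,-0.1],[-0.386,0.046,0],1],
    [[-0.124,0.472,-0.2],[-0.386,0.046,0],1],
    [[-0.124,0.472,-0.3],[-0.386,0.046,0],1],
    [[-0.124,0.472,-0.38],[-0.386,0.046,0],1],
    [[-0.124,0.472,-0.44],[-0.386,0.046,0],1],
    [[-0.124,0.472,-0.44],[-0.386,0.046,0],1],
    [[-0.124,0.472,-0.44],[-0.386,0.046,0],1]
  ]
}}

```text
time_s: 5.12
position: [0.5247, 0.2063, 0.1689]
tool_rot: [[0.097, 0.993, -0.069], [0.813, -0.119, -0.57], [-0.574, -0.001, -0.819]]
contact_force: [0.8, 0.6, -0.5]
width: 0.0141
grip_force: 59.0
```

Run:
```python
from bench import *
from h import *
s=sense();p,Rm=s['position'],s['tool_rot'];print(s['time_s'],p,s['contact_force'],s['joint_positions'])
print("tip",p+Rm@[.0925,0,.054],"tilt",np.degrees(np.arcsin(-Rm[2,0])))
print("ring",[.5292,.2504])
w=snapshot("wrist");t=snapshot("scene");
cv2.imwrite("pics/m3.png",np.hstack([cv2.resize(w[0:300,160:480],(400,375)),cv2.resize(t[140:260,270:400],(400,375))]))
```

```text
5.1167 [0.52468568 0.20632556 0.1689304 ] [ 0.76087946  0.60906103 -0.52866409] [ 26.14303171  39.38504674  89.93536562 -30.02667141  73.92663513
  47.47553426]
tip [0.52993395 0.25079745 0.07163212] tilt 35.0105967161464
ring [0.5292, 0.2504]
```

View pics/m3.png

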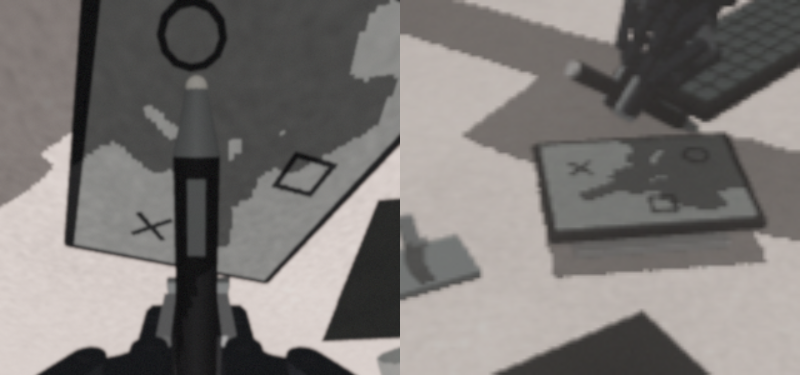

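Tip at crop (196,80), ring centre at crop (192,33), i.e. wrist pixel (313.6,26.4), nearly in line with the stylus.

Run:
```python
from bench import *
from h import *
c=camera_model("wrist");T=wristT(c,sense())
for z in(.039,.045,.051):print(z,[onz(c,u,z,T).round(4)[:2] for u in((313.6,26.4),(160+153*.8,226*.8),(160+305*.8,174*.8))])
print("tip px",proj(c,[[.5299,.2508,.0716]],T),"seen top edge",160+196*.8,76*.8)
```

```text
0.039 [array([0.529 , 0.2509]), array([0.4905, 0.1424]), array([0.58  , 0.1745])]
0.045 [array([0.5293, 0.2533]), array([0.4924, 0.1492]), array([0.5782, 0.18  ])]
0.051 [array([0.5297, 0.2557]), array([0.4943, 0.1561]), array([0.5764, 0.1856])]
tip px [[315.50322085  61.40385735]] seen top edge 316.8 60.800000000000004
```

>>> {"op": "jog_arm", "data": {
  "increments": [
    [[0,0.003,-0.02],[0,0,0],1],
    [[0,0.003,-0.04],[0,0,0],1],
    [[0,0.003,-0.056],[0,0,0],1],
    [[0,0.003,-0.07],[0,0,0],1],
    [[0,0.003,-0.08],[0,0,0],1],
    [[0,0.003,-0.088],[0,0,0],1],
    [[0,0.003,-0.088],[0,0,0],1],
    [[0,0.003,-0.088],[0,0,0],1]
  ]
}}

```text
time_s: 5.88
position: [0.5245, 0.2078, 0.1469]
tool_rot: [[0.097, 0.993, -0.068], [0.814, -0.118, -0.569], [-0.573, -0.0, -0.819]]
contact_force: [0.3, 0.8, 0.2]
width: 0.0136
grip_force: 59.0
```

>>> {"op": "jog_arm", "data": {
  "increments": [
    [[0,0,-0.006],[0,0,0],1],
    [[0,0,-0.012],[0,0,0],1],
    [[0,0,-0.012],[0,0,0],1],
    [[0,0,-0.012],[0,0,0],1]
  ]
}}

```text
time_s: 6.22
position: [0.5245, 0.2078, 0.1438]
tool_rot: [[0.097, 0.993, -0.068], [0.814, -0.118, -0.569], [-0.573, -0.0, -0.819]]
contact_force: [-0.3, -0.5, -0.4]
width: 0.0142
grip_force: 59.0
```

>>> {"op": "jog_arm", "data": {
  "increments": [
    [[0,0,-0.004],[0,0,0],1],
    [[0,0,-0.008],[0,0,0],1],
    [[0,0,-0.008],[0,0,0],1],
    [[0,0,-0.008],[0,0,0],1]
  ]
}}

```text
time_s: 6.55
position: [0.5246, 0.2077, 0.1419]
tool_rot: [[0.097, 0.993, -0.068], [0.814, -0.118, -0.569], [-0.573, -0.0, -0.819]]
contact_force: [1.0, -0.5, -0.1]
width: 0.0143
grip_force: 59.0
```

>>> {"op": "jog_arm", "data": {
  "increments": [
    [[0,0,-0.004],[0,0,0],1],
    [[0,0,-0.008],[0,0,0],1],
    [[0,0,-0.008],[0,0,0],1],
    [[0,0,-0.008],[0,0,0],1]
  ]
}}

```text
time_s: 6.88
position: [0.5246, 0.2077, 0.14]
tool_rot: [[0.097, 0.993, -0.068], [0.813, -0.118, -0.57], [-0.574, -0.0, -0.819]]
contact_force: [-0.2, -2.0, 1.1]
width: 0.0143
grip_force: 59.0
```

>>> {"op": "jog_arm", "data": {
  "increments": [
    [[0,0,-0.004],[0,0,0],1],
    [[0,0,-0.006],[0,0,0],1],
    [[0,0,-0.006],[0,0,0],1],
    [[0,0,-0.006],[0,0,0],1]
  ]
}}

```text
time_s: 7.22
position: [0.5246, 0.2077, 0.1385]
tool_rot: [[0.097, 0.993, -0.068], [0.813, -0.118, -0.569], [-0.574, -0.0, -0.819]]
contact_force: [0.3, -2.0, 2.4]
width: 0.0138
grip_force: 59.1
```

>>> {"op": "jog_arm", "data": {
  "increments": [
    [[0,0,-0.004],[0,0,0],1],
    [[0,0,-0.004],[0,0,0],1],
    [[0,0,-0.004],[0,0,0],1],
    [[0,0,-0.004],[0,0,0],1],
    [[0,0,-0.004],[0,0,0],1],
    [[0,0,-0.004],[0,0,0],1],
    [[0,0,-0.004],[0,0,0],1],
    [[0,0,-0.004],[0,0,0],1]
  ]
}}

```text
time_s: 7.88
position: [0.5246, 0.2078, 0.1374]
tool_rot: [[0.097, 0.993, -0.068], [0.814, -0.118, -0.569], [-0.573, -0.0, -0.819]]
contact_force: [-0.1, -2.6, 4.5]
width: 0.0141
grip_force: 59.1
```

Run:
```python
from bench import *
from h import *
s=sense();p,Rm=s['position'],s['tool_rot'];c=camera_model("wrist");print(p,s['contact_force'],"tip",p+Rm@[.0925,0,.054])
w=snapshot("wrist");T=wristT(c,s)
a=cv2.resize(w[0:110,240:400],(800,550),interpolation=2);cv2.imwrite("pics/m4.png",cv2.convertScaleAbs(a,alpha=1.8))
print(proj(c,[p+Rm@[.0925,0,.054],[.5293,.2515,.043],[.5293,.2590,.043]],T)-[240,0])
```

```text
[0.52455623 0.20781019 0.13741273] [-0.10364394 -2.5560303   4.53185975] tip [0.52984134 0.25233042 0.04013855]
[[77.12741145 61.56582173]
 [76.02219236 67.46824269]
 [73.62402039 48.25724725]]
```

View pics/m4.png

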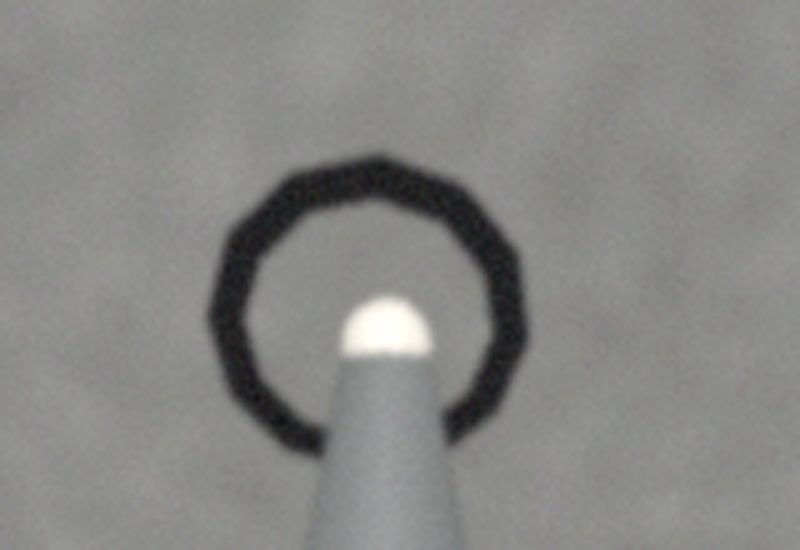

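The nib sits inside the ring, at (387,300) against the ring centre (370,310), with a force of about 4.5 N held for 0.6 s. Next is the cross.

>>> {"op": "jog_arm", "data": {
  "increments": [
    [[0,0,0.03],[0,0,0],1],
    [[0,0,0.08],[0,0,0],1],
    [[-0.06,-0.15,0.08],[0,0,0],1],
    [[-0.12,-0.3,0.08],[0,0,0],1],
    [[-0.16,-0.412,0.08],[0,0,0],1],
    [[-0.16,-0.412,0.08],[0,0,0],1],
    [[-0.16,-0.412,0.06],[0,0,0],1],
    [[-0.16,-0.412,0.04],[0,0,0],1],
    [[-0.16,-0.412,0.025],[0,0,0],1],
    [[-0.16,-0.412,0.015],[0,0,0],1],
    [[-0.16,-0.412,0.009],[0,0,0],1],
    [[-0.16,-0.412,0.009],[0,0,0],1]
  ]
}}

```text
time_s: 8.93
position: [0.4846, 0.1051, 0.1393]
tool_rot: [[0.096, 0.993, -0.068], [0.813, -0.117, -0.57], [-0.574, -0.0, -0.819]]
contact_force: [-1.0, -0.6, 2.3]
width: 0.0145
grip_force: 59.1
```

>>> {"op": "jog_arm", "data": {
  "increments": [
    [[0,0,-0.004],[0,0,0],1],
    [[0,0,-0.008],[0,0,0],1],
    [[0,0,-0.008],[0,0,0],1],
    [[0,0,-0.008],[0,0,0],1],
    [[0,0,-0.008],[0,0,0],1],
    [[0,0,-0.008],[0,0,0],1],
    [[0,0,-0.008],[0,0,0],1],
    [[0,0,-0.008],[0,0,0],1]
  ]
}}

```text
time_s: 9.6
position: [0.4845, 0.1047, 0.1377]
tool_rot: [[0.097, 0.993, -0.068], [0.814, -0.118, -0.569], [-0.573, -0.0, -0.819]]
contact_force: [-0.5, -2.1, 3.6]
width: 0.0141
grip_force: 59.2
```

Run:
```python
from bench import *
from h import *
s=sense();p,Rm=s['position'],s['tool_rot'];print(s['time_s'],p,s['contact_force'],"tip",p+Rm@[.0925,0,.054])
w=snapshot("wrist")
a=cv2.resize(w[0:110,240:400],(800,550),interpolation=2);cv2.imwrite("pics/m5.png",cv2.convertScaleAbs(a,alpha=1.8))
```

```text
9.6 [0.48454795 0.10474347 0.13770622] [-0.46077758 -2.08818554  3.56561804] tip [0.4898303  0.14925104 0.04042609]
```

View pics/m5.png

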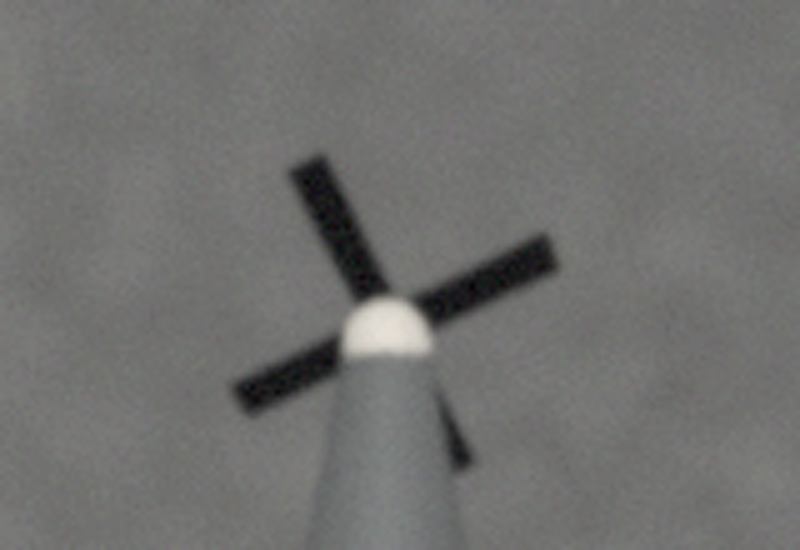

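The nib is centred on the cross at about 3.6 N. Next is the square.

>>> {"op": "jog_arm", "data": {
  "increments": [
    [[0,0,0.03],[0,0,0],1],
    [[0,0,0.08],[0,0,0],1],
    [[0.12,0.04,0.08],[0,0,0],1],
    [[0.24,0.08,0.08],[0,0,0],1],
    [[0.348,0.119,0.08],[0,0,0],1],
    [[0.348,0.119,0.08],[0,0,0],1],
    [[0.348,0.119,0.06],[0,0,0],1],
    [[0.348,0.119,0.04],[0,0,0],1],
    [[0.348,0.119,0.025],[0,0,0],1],
    [[0.348,0.119,0.015],[0,0,0],1],
    [[0.348,0.119,0.009],[0,0,0],1],
    [[0.348,0.119,0.009],[0,0,0],1]
  ]
}}

```text
time_s: 10.65
position: [0.5711, 0.1342, 0.1398]
tool_rot: [[0.096, 0.993, -0.069], [0.813, -0.118, -0.57], [-0.574, -0.001, -0.819]]
contact_force: [-1.8, -1.8, 1.8]
width: 0.0143
grip_force: 59.2
```

>>> {"op": "jog_arm", "data": {
  "increments": [
    [[0,0,-0.004],[0,0,0],1],
    [[0,0,-0.009],[0,0,0],1],
    [[0,0,-0.009],[0,0,0],1],
    [[0,0,-0.009],[0,0,0],1],
    [[0,0,-0.009],[0,0,0],1],
    [[0,0,-0.009],[0,0,0],1],
    [[0,0,-0.009],[0,0,0],1],
    [[0,0,-0.009],[0,0,0],1]
  ]
}}

```text
time_s: 11.32
position: [0.5716, 0.1345, 0.1378]
tool_rot: [[0.097, 0.993, -0.068], [0.814, -0.118, -0.569], [-0.573, 0.0, -0.819]]
contact_force: [-0.4, -3.9, 4.5]
width: 0.014
grip_force: 59.2
```

Run:
```python
from bench import *
from h import *
s=sense();p,Rm=s['position'],s['tool_rot'];print(s['time_s'],p,s['contact_force'],"tip",p+Rm@[.0925,0,.054])
w=snapshot("wrist")
a=cv2.resize(w[0:110,240:400],(800,550),interpolation=2);cv2.imwrite("pics/m6.png",cv2.convertScaleAbs(a,alpha=1.8))
```

```text
11.3167 [0.57159325 0.13448203 0.13776071] [-0.35787721 -3.90668938  4.49473785] tip [0.57689004 0.17898559 0.04047953]
```

View pics/m6.png

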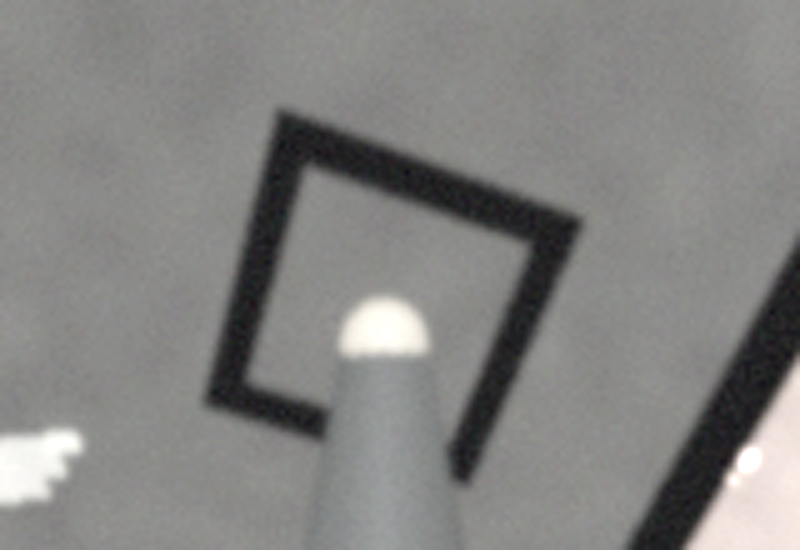

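The nib is inside the square at about 4.5 N, held for 0.5 s. Now the stylus goes back to the rest: lift, level, and return to the grasp pose.

>>> {"op": "jog_arm", "data": {
  "increments": [
    [[0,0,0.1],[0,0,0],1],
    [[0,0,0.25],[0,0,0],1],
    [[-0.05,-0.1,0.4],[0.386,-0.046,0],1],
    [[-0.32,-0.882,0.48],[0.386,-0.046,0],1],
    [[-0.32,-0.882,0.48],[0.386,-0.046,0],1],
    [[-0.32,-0.882,0.48],[0.386,-0.046,0],1],
    [[-0.32,-0.882,0.48],[0.386,-0.046,0],1],
    [[-0.32,-0.882,0.48],[0.386,-0.046,0],1],
    [[-0.32,-0.882,0.48],[0.386,-0.046,0],1],
    [[-0.32,-0.882,0.48],[0.386,-0.046,0],1],
    [[-0.32,-0.882,0.48],[0.386,-0.046,0],1],
    [[-0.32,-0.882,0.48],[0.386,-0.046,0],1]
  ]
}}

```text
time_s: 12.37
position: [0.4919, -0.0847, 0.2573]
tool_rot: [[0.117, 0.993, -0.0], [0.993, -0.117, 0.0], [0.0, -0.0, -1.0]]
contact_force: [-0.6, 0.2, -0.9]
width: 0.014
grip_force: 59.0
```

Run:
```python
from bench import *
from h import *
s=sense();print(s['position'],s['tool_rot'].round(4),s['contact_force'])
print("shift to grasp",(np.array([.4915,-.0859,.0967])-s['position'])/.25)
w=snapshot("wrist");cv2.imwrite("pics/w7.png",w)
for n,f in(("w2",cv2.imread("pics/w2.png")),("w7",w)):
    g=cv2.cvtColor(f,6)
    print(n,[(295+np.nonzero(g[v,295:340]<45)[0].min(),295+np.nonzero(g[v,295:340]<45)[0].max()) for v in(135,160,190)],g[56:70,317])
```

```text
[ 0.49192442 -0.08470005  0.2572757 ] [[ 1.168e-01  9.932e-01 -2.000e-04]
 [ 9.932e-01 -1.168e-01  3.000e-04]
 [ 3.000e-04 -2.000e-04 -1.000e+00]] [-0.60679522  0.23657157 -0.9313709 ]
shift to grasp [-0.00169769 -0.0047998  -0.64230281]
w2 [(np.int64(299), np.int64(334)), (np.int64(300), np.int64(336)), (np.int64(301), np.int64(332))] [148 146 144 146 158 175 188 198 205 210 214 217 218 212]
w7 [(np.int64(299), np.int64(335)), (np.int64(299), np.int64(334)), (np.int64(300), np.int64(334))] [189 189 187 184 175 167 171 181 187 192 195 199 198 191]
```

>>> {"op": "jog_arm", "data": {
  "increments": [
    [[-0.002,-0.005,-0.15],[0,0,0],1],
    [[-0.002,-0.005,-0.3],[0,0,0],1],
    [[-0.002,-0.005,-0.42],[0,0,0],1],
    [[-0.002,-0.005,-0.5],[0,0,0],1],
    [[-0.002,-0.005,-0.56],[0,0,0],1],
    [[-0.002,-0.005,-0.6],[0,0,0],1],
    [[-0.002,-0.005,-0.625],[0,0,0],1],
    [[-0.002,-0.005,-0.64],[0,0,0],1],
    [[-0.002,-0.005,-0.64],[0,0,0],1],
    [[-0.002,-0.005,-0.64],[0,0,0],1]
  ]
}}

```text
time_s: 13.25
position: [0.4914, -0.0871, 0.0982]
tool_rot: [[0.118, 0.993, 0.001], [0.993, -0.118, -0.0], [-0.0, 0.001, -1.0]]
contact_force: [-0.3, -0.7, -0.5]
width: 0.0144
grip_force: 59.3
```

>>> {"op": "jog_arm", "data": {
  "increments": [
    [[0,0,-0.004],[0,0,0],1],
    [[0,0,-0.007],[0,0,0],1],
    [[0,0,-0.007],[0,0,0],1],
    [[0,0,-0.007],[0,0,0],1]
  ]
}}

```text
time_s: 13.58
position: [0.4914, -0.0873, 0.097]
tool_rot: [[0.118, 0.993, 0.001], [0.993, -0.118, -0.0], [-0.0, 0.001, -1.0]]
contact_force: [-3.3, 0.9, 9.2]
width: 0.014
grip_force: 60.4
```

Contact matches the grasp-time reading (about 9 N), so the stylus is seated. I'll release and rise.

>>> {"op": "jog_arm", "data": {
  "increments": [
    [[0,0,0],[0,0,0],-1],
    [[0,0,0],[0,0,0],-1],
    [[0,0,0],[0,0,0],-1],
    [[0,0,0],[0,0,0],-1],
    [[0,0,0],[0,0,0],-1],
    [[0,0,0],[0,0,0],-1],
    [[0,0,0],[0,0,0],-1],
    [[0,0,0],[0,0,0],-1],
    [[0,0,0],[0,0,0],-1],
    [[0,0,0],[0,0,0],-1]
  ]
}}

```text
time_s: 14.42
position: [0.491, -0.0872, 0.0959]
tool_rot: [[0.118, 0.993, -0.0], [0.993, -0.118, 0.0], [-0.0, -0.0, -1.0]]
contact_force: [0.2, -0.2, -0.5]
width: 0.0855
grip_force: 0.0
```

>>> {"op": "jog_arm", "data": {
  "increments": [
    [[0,0,0.1],[0,0,0],-1],
    [[0,0,0.25],[0,0,0],-1],
    [[0,0,0.4],[0,0,0],-1],
    [[0,-0.2,0.6],[0,0,0],-1],
    [[0,-0.2,0.75],[0,0,0],1],
    [[0,-0.2,0.83],[0,0,0],1],
    [[0,-0.2,0.83],[0,0,0],1],
    [[0,-0.2,0.83],[0,0,0],1],
    [[0,-0.2,0.83],[0,0,0],1],
    [[0,-0.2,0.83],[0,0,0],1]
  ]
}}

```text
time_s: 15.25
position: [0.4905, -0.1368, 0.3019]
tool_rot: [[0.118, 0.993, -0.002], [0.993, -0.118, 0.001], [0.001, -0.003, -1.0]]
contact_force: [0.7, -0.0, -0.2]
width: 0.0121
grip_force: 0.0
```

Run:
```python
from bench import *
from h import *
s=sense();print(s['time_s'],s['position'],s['tool_rot'].round(4),s['width'])
c=camera_model("wrist");T=wristT(c,s);w=snapshot("wrist");cv2.imwrite("pics/w8.png",w);np.savez("w8.npz",T=T)
g=cv2.cvtColor(w,6)
for v in(80,100,120,140,165,175):
    x=np.nonzero(g[v,290:340]<40)[0];print(v,x.min()+290,x.max()+290,end=' ')
print(g[28:44,314])
e=np.array([.119,.993,0]);f=np.array([-.993,.119,0]);C=np.array([.493,-.0745,0])
h=C-.068*e-.038*f+[0,0,.066];print("hinge pred",h,proj(c,[h,C+.08*e+[0,0,.042]],T))
cv2.imwrite("pics/c8.png",cv2.convertScaleAbs(cv2.resize(w[10:260,240:440],(480,600),interpolation=2),alpha=1.4))
```

```text
15.25 [ 0.49052988 -0.1367612   0.30194623] [[ 1.178e-01  9.930e-01 -2.400e-03]
 [ 9.930e-01 -1.178e-01  1.000e-03]
 [ 7.000e-04 -2.500e-03 -1.000e+00]] 0.01210375441278606
80 305 320 100 305 319 120 306 319 140 306 319 165 306 319 175 306 319 [149 126 114 113 113 112 112 111 112 113 122 135 149 151 135 112]
hinge pred [ 0.522642 -0.146546  0.066   ] [[346.91979112 182.67145085]
 [312.66991078  38.36461286]]
```

View pics/c8.png

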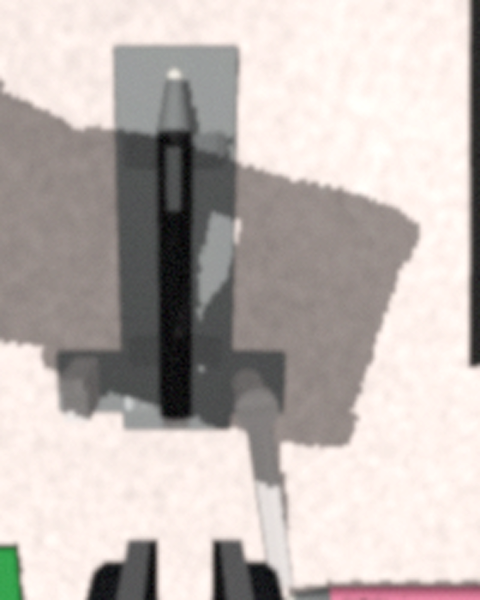

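The stylus lies straight in both notches (crop x≈175), the hinge post is at crop ≈(260,402) and the open arm runs down to ≈(288,598). Next I'll plan the arc that pushes the arm closed with shut fingers.

Run:
```python
from bench import *
from h import *
c=camera_model("wrist");T=np.load("w8.npz")['T']
print("hinge seen",onz(c,(348.3,178),.066,T)[:2],"kend",onz(c,(358.5,258),.058,T)[:2])
s=sense();p=s['position'];e=np.array([.119,.993]);f=np.array([-.993,.119]);H=np.array([.523,-.144])
for a in(2.2,1.9,1.7,1.5,1.3,1.1,.9,.7,.5,.35,.2,.1,.0,-.06):
    u=np.array([-np.sin(a),np.cos(a)]);n=np.array([np.cos(a),np.sin(a)])
    q=.060*u-n*(.006+.011*abs(n[0])+.0145*abs(n[1]));w=H+q[0]*e+q[1]*f
    print(a,w.round(4),((w-p[:2])/.25).round(3))
print("z",(.129-p[2])/.25,s['width'])
```

```text
hinge seen [ 0.52461477 -0.14140172] kend [ 0.52922312 -0.24688678]
2.2 [ 0.5734 -0.1846] [ 0.331 -0.191]
1.9 [ 0.5583 -0.1978] [ 0.271 -0.244]
1.7 [ 0.5454 -0.2038] [ 0.219 -0.268]
1.5 [ 0.5325 -0.2069] [ 0.168 -0.281]
1.3 [ 0.5214 -0.2082] [ 0.123 -0.286]
1.1 [ 0.5095 -0.2072] [ 0.076 -0.282]
0.9 [ 0.4974 -0.2034] [ 0.027 -0.267]
0.7 [ 0.4859 -0.1968] [-0.019 -0.24 ]
0.5 [ 0.4757 -0.1873] [-0.06  -0.202]
0.35 [ 0.4695 -0.1785] [-0.085 -0.167]
0.2 [ 0.4648 -0.1684] [-0.103 -0.127]
0.1 [ 0.4627 -0.1612] [-0.112 -0.098]
0.0 [ 0.4614 -0.1537] [-0.117 -0.068]
-0.06 [ 0.4608 -0.1509] [-0.119 -0.056]
z -0.6916892409122251 0.004529857591627479
```

>>> {"op": "jog_arm", "data": {
  "increments": [
    [[0.34,-0.2,-0.2],[0,0,0],1],
    [[0.34,-0.2,-0.35],[0,0,0],1],
    [[0.34,-0.2,-0.5],[0,0,0],1],
    [[0.34,-0.2,-0.62],[0,0,0],1],
    [[0.34,-0.2,-0.69],[0,0,0],1],
    [[0.34,-0.2,-0.69],[0,0,0],1],
    [[0.34,-0.2,-0.69],[0,0,0],1]
  ]
}}

```text
time_s: 15.88
position: [0.5748, -0.1865, 0.1283]
tool_rot: [[0.118, 0.993, -0.006], [0.993, -0.118, 0.002], [0.002, -0.006, -1.0]]
contact_force: [0.9, -0.1, 1.0]
width: -0.0003
grip_force: 0.0
```

Run:
```python
from bench import *
s=sense();print(s['position'],s['contact_force'],s['width'])
p=s['position']
for w in [(.5583,-.1978),(.5454,-.2038),(.5325,-.2069),(.5214,-.2082),(.5095,-.2072),(.4974,-.2034),(.4859,-.1968),(.4757,-.1873),(.4695,-.1785)]:print(((w[0]-p[0])/.25).round(3),((w[1]-p[1])/.25).round(3))
print((.129-p[2])/.25)
```

```text
[ 0.57480109 -0.1865117   0.12825368] [ 0.88292533 -0.14313548  1.00592699] -0.00025687448799508627
-0.066 -0.045
-0.118 -0.069
-0.169 -0.082
-0.214 -0.087
-0.261 -0.083
-0.31 -0.068
-0.356 -0.041
-0.396 -0.003
-0.421 0.032
0.0029852789521115364
```

>>> {"op": "jog_arm", "data": {
  "increments": [
    [[-0.066,-0.045,0],[0,0,0],1],
    [[-0.118,-0.069,0],[0,0,0],1],
    [[-0.144,-0.076,0],[0,0,0],1],
    [[-0.169,-0.082,0],[0,0,0],1],
    [[-0.192,-0.085,0],[0,0,0],1],
    [[-0.214,-0.087,0],[0,0,0],1],
    [[-0.238,-0.085,0],[0,0,0],1],
    [[-0.261,-0.083,0],[0,0,0],1],
    [[-0.286,-0.076,0],[0,0,0],1],
    [[-0.31,-0.068,0],[0,0,0],1],
    [[-0.333,-0.055,0],[0,0,0],1],
    [[-0.356,-0.041,0],[0,0,0],1]
  ]
}}

```text
time_s: 16.88
position: [0.4864, -0.1971, 0.1308]
tool_rot: [[0.118, 0.993, -0.0], [0.993, -0.118, 0.0], [0.0, -0.0, -1.0]]
contact_force: [0.9, 0.2, 0.5]
width: 0.0
grip_force: 0.4
```

Run:
```python
from bench import *
from h import *
s=sense();p=s['position'];print(p,s['contact_force'])
for w in [(.4757,-.1873),(.4695,-.1785),(.4648,-.1684),(.4627,-.1612),(.4614,-.1537)]:print(((np.array(w)-p[:2])/.25).round(3))
# bright/blank check: bar tip in scene view, by difference with start
a=cv2.imread("pics/scene0.png");b=snapshot("scene");cv2.imwrite("pics/s9.png",b)
cs=camera_model("scene");e=np.array([.119,.993,0]);f=np.array([-.993,.119,0])
H=np.array([.5235,-.143,.063])
for ang in(1.77,1.2,.9,.7,.5,.2,0):
    P=[H+r*(-np.sin(ang)*e+np.cos(ang)*f) for r in(.05,.07,.09)];uv=proj(cs,P);print(ang,uv.round(0).astype(int).tolist(),[b[int(v),int(u)].tolist() for u,v in uv.round()],[a[int(v),int(u)].tolist() for u,v in uv.round()])
```

```text
[ 0.48642997 -0.19713237  0.1308142 ] [0.85658466 0.22006575 0.53686323]
[-0.043  0.039]
[-0.068  0.075]
[-0.087  0.115]
[-0.095  0.144]
[-0.1    0.174]
1.77 [[214, 235], [205, 238], [197, 242]] [[104, 107, 113], [108, 111, 117], [179, 184, 192]] [[164, 166, 168], [165, 167, 169], [166, 168, 171]]
1.2 [[212, 228], [203, 228], [195, 229]] [[102, 105, 110], [81, 82, 82], [176, 181, 188]] [[170, 175, 183], [173, 178, 185], [171, 176, 183]]
0.9 [[214, 224], [206, 223], [199, 222]] [[98, 101, 103], [54, 56, 57], [107, 110, 111]] [[174, 178, 186], [173, 177, 184], [173, 177, 184]]
0.7 [[216, 222], [210, 220], [203, 218]] [[101, 104, 108], [151, 156, 162], [53, 55, 56]] [[173, 178, 186], [171, 176, 184], [173, 177, 185]]
0.5 [[219, 220], [214, 217], [208, 214]] [[106, 110, 116], [117, 121, 127], [52, 54, 56]] [[175, 180, 188], [172, 177, 184], [172, 176, 184]]
0.2 [[224, 217], [221, 213], [218, 210]] [[102, 105, 105], [100, 102, 106], [103, 107, 112]] [[100, 102, 104], [123, 127, 129], [101, 104, 110]]
0 [[228, 216], [226, 212], [224, 208]] [[103, 104, 106], [95, 97, 99], [104, 107, 113]] [[99, 102, 104], [157, 160, 162], [102, 105, 111]]
```

The arm has left its open place. I'll continue the arc 2 mm lower, slowing near the stop.

>>> {"op": "jog_arm", "data": {
  "increments": [
    [[-0.022,0.02,-0.008],[0,0,0],1],
    [[-0.043,0.039,-0.008],[0,0,0],1],
    [[-0.056,0.057,-0.008],[0,0,0],1],
    [[-0.068,0.075,-0.008],[0,0,0],1],
    [[-0.078,0.095,-0.008],[0,0,0],1],
    [[-0.087,0.115,-0.008],[0,0,0],1],
    [[-0.091,0.13,-0.008],[0,0,0],1],
    [[-0.095,0.144,-0.008],[0,0,0],1],
    [[-0.095,0.144,-0.008],[0,0,0],1]
  ]
}}

```text
time_s: 17.68
position: [0.4631, -0.1608, 0.1289]
tool_rot: [[0.118, 0.993, -0.0], [0.993, -0.118, 0.0], [0.0, -0.0, -1.0]]
contact_force: [0.3, -0.5, 0.6]
width: -0.0002
grip_force: 0.0
```

>>> {"op": "jog_arm", "data": {
  "increments": [
    [[-0.002,0.01,0],[0,0,0],1],
    [[-0.004,0.02,0],[0,0,0],1],
    [[-0.004,0.02,0],[0,0,0],1],
    [[-0.004,0.02,0],[0,0,0],1]
  ]
}}

```text
time_s: 18.02
position: [0.4622, -0.1564, 0.1289]
tool_rot: [[0.118, 0.993, -0.0], [0.993, -0.118, 0.0], [0.0, -0.0, -1.0]]
contact_force: [-0.2, 0.8, -0.4]
width: -0.0001
grip_force: 0.0
```

Keep going in 2 mm steps until the stop pushes back.

>>> {"op": "jog_arm", "data": {
  "increments": [
    [[0,0.008,0],[0,0,0],1],
    [[0,0.016,0],[0,0,0],1],
    [[0,0.016,0],[0,0,0],1]
  ]
}}

```text
time_s: 18.27
position: [0.4623, -0.1528, 0.1289]
tool_rot: [[0.117, 0.993, 0.0], [0.993, -0.117, -0.001], [-0.001, 0.0, -1.0]]
contact_force: [-1.3, -5.1, -1.2]
width: 0.0001
grip_force: 2.7
```

>>> {"op": "jog_arm", "data": {
  "increments": [
    [[0,0.006,0],[0,0,0],1],
    [[0,0.01,0],[0,0,0],1],
    [[0,0.01,0],[0,0,0],1]
  ]
}}

```text
time_s: 18.52
position: [0.4624, -0.1519, 0.1291]
tool_rot: [[0.117, 0.993, 0.001], [0.993, -0.117, -0.004], [-0.004, 0.001, -1.0]]
contact_force: [-4.1, -21.9, -3.0]
width: -0.0002
grip_force: 11.1
```

A stiff 22 N at the predicted closed position means the arm is home. I'll back off, rise, and check numerically.

>>> {"op": "jog_arm", "data": {
  "increments": [
    [[0,-0.03,0],[0,0,0],1],
    [[-0.02,-0.1,0],[0,0,0],1],
    [[-0.02,-0.1,0.12],[0,0,0],1],
    [[-0.02,-0.1,0.28],[0,0,0],1],
    [[-0.02,-0.1,0.44],[0,0,0],1],
    [[0.05,-0.02,0.6],[0,0,0],1],
    [[0.113,0.06,0.69],[0,0,0],1],
    [[0.113,0.06,0.69],[0,0,0],1],
    [[0.113,0.06,0.69],[0,0,0],1]
  ]
}}

```text
time_s: 19.27
position: [0.4912, -0.1342, 0.3026]
tool_rot: [[0.116, 0.993, 0.003], [0.993, -0.116, -0.001], [-0.001, 0.003, -1.0]]
contact_force: [-0.1, 0.2, -0.4]
width: -0.0
grip_force: 0.0
```

Run:
```python
from bench import *
from h import *
s=sense();print(s['time_s'],s['position'],s['contact_force'])
c=camera_model("wrist");T=wristT(c,s);w=snapshot("wrist");cv2.imwrite("pics/w9.png",w)
g=cv2.cvtColor(w,6);g8=cv2.cvtColor(cv2.imread("pics/w8.png"),6)
print("stylus",[(290+np.nonzero(g[v,290:340]<40)[0][[0,-1]]).tolist() for v in(80,100,120,140)],g[28:44,314])
e=np.array([.119,.993,0]);f=np.array([-.993,.119,0]);H=np.array([.5238,-.1425,.063])
for a in(0,.1,.2,1.77):
    uv=proj(c,[H+r*(-np.sin(a)*e+np.cos(a)*f) for r in(.02,.04,.06,.08)],T).round().astype(int);print(a,uv.tolist(),[int(g[v,u]) for u,v in uv])
# bar centre row at columns along it: print brightness columns
for u in(330,314,298,286):print(u,g[164:192,u].tolist())
```

```text
19.2667 [ 0.49121577 -0.13420005  0.30260069] [-0.11031221  0.22423289 -0.35589357]
stylus [[304, 318], [304, 318], [304, 317], [304, 318]] [172 167 150 125 114 111 113 114 114 112 113 112 114 114 120 122]
0 [[328, 180], [310, 180], [292, 180], [274, 180]] [91, 92, 91, 92]
0.1 [[328, 182], [310, 184], [293, 185], [275, 187]] [92, 90, 92, 153]
0.2 [[328, 184], [311, 187], [294, 190], [276, 194]] [92, 84, 138, 174]
1.77 [[349, 197], [351, 213], [354, 228], [357, 243]] [169, 173, 176, 173]
330 [53, 55, 55, 57, 57, 56, 54, 56, 58, 57, 59, 68, 75, 83, 88, 90, 91, 91, 90, 92, 93, 86, 78, 69, 75, 96, 123, 153]
314 [9, 12, 9, 8, 10, 9, 15, 13, 6, 19, 34, 57, 75, 86, 89, 91, 91, 91, 92, 91, 91, 89, 86, 87, 92, 107, 137, 162]
298 [53, 54, 55, 56, 56, 56, 55, 56, 56, 57, 60, 68, 79, 84, 89, 89, 92, 92, 92, 94, 93, 91, 93, 100, 108, 119, 138, 157]
286 [57, 58, 57, 58, 53, 57, 57, 55, 61, 73, 85, 88, 85, 88, 91, 91, 92, 93, 91, 93, 94, 106, 133, 157, 168, 173, 174, 175]
```

The bar's edge is at row 175–176 from column 330 to 298, so it is closed (about 0 rad) across the stylus, and the stylus is still aligned. Handing in.

```bash
python3 -c "
from bench import *
print(close_job())"
```

```text
the job is handed in; nothing more can be done
None
```

The job is handed in at about 19 s: the stylus pressed the ring, cross and square at about 4.5, 3.6 and 4.5 N, now lies back in both notches with the retaining arm closed against its stop, and the bystanders were not touched; no verdict was returned.

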